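# Change the batch in a hook-on tube bath and put it on the heat

## Robot

A 6-joint arm with a two-finger parallel gripper is mounted at the origin on the work surface. World frame = base frame: x ahead of the robot, y to its left, z up, the work surface at z = 0. Lengths are in m, angles in degrees, forces in N, time in s.
With the tool pointing down it reaches from about 0.425 to 0.95 m from the base axis. Payload 14.7 kg.
Tool frame: the origin (TCP) lies midway between the tips of the shut fingers; the grasp point (between the pads) lies r.pinch_z behind it (r.pinch_z is the distance from the TCP to the grasp point, in m); z points along the fingers, y is the line along which they close (so a half turn about z gives the same grasp; the last joint's range is limited). The gripper opens to 85 mm and grips with 20 to 120 N. Pads are 22 mm wide; open, the fingers measure 114 mm over their backs; the gripper's body (76 mm by 85 mm) begins 54 mm behind the grasp point. The pads swing forward as they close: fully open they stand 13 mm farther back than shut.
Start: joints at [-75.894, 27.513, 91.461, -0, 61.026, -2.67], TCP at [0.188, -0.622, 0.231] pointing down, gripper open.
Joint ranges: [-157.49, 157.49], [-46.99, 117.5], [13.45, 153.17], [-89.5, 269.5], [5.16, 153.95], [-167.48, 167.48]. Speed limits (degrees/s): [108.29, 108.29, 136.94, 172.46, 172.46, 172.46].

## Interface

Orientations are given as a 3x3 rotation matrix whose columns are the frame's x, y, z axes.
In Python, from bench import r gives the robot as it stands. Calls block until the motion is done:
- r.move_to(position, orientation): joint-space move of the TCP to a pose.
- r.move_l(position, feed=0.15, attitude=None, f_stop=None): straight line of the TCP; attitude=None keeps the orientation; feed is the mean speed in m/s. With f_stop (N) it stops when the force on the tool has changed by that much, and returns True; else False.
- r.goto_joints(angles): joint-space move.
- r.move_gripper(opening): finger opening in m; the grip force is fixed at half the most; returns when the fingers have stopped.
- r.sleep(seconds).
- r.ik(position, orientation): joint angles nearest the present ones, or None.
- r.sense(): the state.
- r.capture(name): name is "scene" or "top" or "wrist"; returns a dict with "pixels" (480x640x3 uint8, red, green, blue), "mtx" (3x3 intrinsics, pixels), "k1" (the pictures are not rectified: a ray, as slopes to the right and down, at radius r is drawn at 1 + k1 r^2 times it, then the intrinsics apply), "xyz" and "orientation" of the camera in the world. Camera axes: x right, y down, z forward; pixel columns grow to the right and rows downward; lengths in m; the calibration is good to about 2 mm. A picture is of the moment at which its call begins. There is no depth.
A pose or a line that the arm cannot do raises r.IKError and nothing moves.
- r.close_job(): hands the job in; it is judged then, once.
The state is a dict: "time": time; "qpos": joint angles; "joint_vel": joint speeds; "tau": joint torques, N m; "tcp_pos": TCP position; "eef_rot": TCP orientation; "contact_force": force on the tool from outside, world axes, zero at the start; "ft_torque": the same for the moment, N m; "gripper_width": finger opening in m; "grasp_force": force on a finger pad.
Only numpy, scipy, OpenCV 4.12 (cv2) and the standard library are available. Lean on these libraries where they do the work, as an engineer would, in place of code of your own. Each camera call takes 0.05 s, during which the arm holds its last target. There are 200 camera calls.

## Task

The batch in the steel bath is finished: take the two tube holders that hang in it out and stand them upright in the cooling tray, and hang every new holder from the bench inside the bath, its bent lip hooked over the rim of one of the two long sides (two fit side by side on each). When the bath is loaded, slide it along the hotplate, without lifting or tipping it, from the cool place (plain outline) until it stands squarely on the heated place (outline with rings), and then turn the heat knob clockwise as far as it goes. Do not knock over or push about the bottles, cup, jar and tube stand.

Things in the scene. Friction and masses are not known exactly. Their poses are not given: they have to be found in the camera images.
- bath_mid (a point): open steel bath, a pan 132 mm (x) by 170 mm (y) outside, 100 mm high, walls and floor 4 mm; this is its centre, 50 mm above its underside and 50 mm below the rim. Holders hang on the long walls (outer faces at x = -66 and +66 mm), two side by side on each, e.g. at y = -40 and +40 mm. About 0.55 kg empty; slides on the hotplate
- bath_lug1 (a point): centre of the bath's end handle at its +y end: a bar 90 mm long (along the bath's x), 10 mm thick (y), 12 mm tall, 122 mm from the bath's centre and 82 mm above its underside, with a 32 mm gap between bar and end wall
- bath_lug2 (a point): centre of the same handle bar at the bath's -y end
- done1_handle (a point): finished holder with three tubes, at the start hanging on the bath's long wall nearer the robot. This is the centre of its black handle block, 12 mm thick (x), 36 mm wide (y), 42 mm tall, 102 mm above the foot's underside, z up. Below it an upright 4 mm back plate, 56 mm wide; foot and tubes on its +x side (to x = 40 mm), caps up to 70 mm above the foot's underside. 0.14 kg
- done1_lip (a point): bent lip of finished holder 1, on the -x side: middle of the 12 mm gap (along x) between back plate and turned-down edge, at the lip's underside; 8 mm to -x of the handle's centre, 24 mm below it, 78 mm above the foot's underside. The lip is 3 mm thick, 44 mm wide; its turned-down edge is 3 mm thick and reaches 16 mm below this point. The bath wall goes into this gap
- done2_handle (a point): the other finished holder, at the start hanging on the bath's far long wall: same shape and weight, centre of its handle, 102 mm above its foot's underside, lip on its -x side
- holder1_handle (a point): new holder 1, upright on the bench at the left at the start; None if absent (2 to 4 are there). Same shape and weight as the finished one: this is the centre of its handle, 102 mm above its foot's underside, lip on its -x side
- holder2_handle (a point): new holder 2, upright on the bench at the left at the start; None if absent (2 to 4 are there). Same shape and weight as the finished one: this is the centre of its handle, 102 mm above its foot's underside, lip on its -x side
- holder3_handle (a point): new holder 3, upright on the bench at the left at the start; None if absent (2 to 4 are there). Same shape and weight as the finished one: this is the centre of its handle, 102 mm above its foot's underside, lip on its -x side
- holder4_handle (a point): new holder 4, upright on the bench at the left at the start; None if absent (2 to 4 are there). Same shape and weight as the finished one: this is the centre of its handle, 102 mm above its foot's underside, lip on its -x side
- heat_mark (a point): heated place of the hotplate: centre of the white outline 142 by 174 mm with two rings inside it, printed on the flat hotplate top 45 mm above the bench; x and y axes as the outline's short and long sides. It is to the left or to the right of the cool place, 180 mm away along y
- park_mark (a point): cool place of the hotplate: centre of the plain white outline 142 by 174 mm without rings, on the same flat top; the bath stands here at the start. The hotplate is 380 mm (y) by 270 mm (x), flat apart from the knob; its top ends 185 mm towards the robot and 85 mm behind the marks' centres
- dial_grip (a point): heat control knob in front of the heated place, 150 mm towards the robot from its centre: this point is on its upright axis at the height to grip, 37 mm above the hotplate top; the grip is an upright bar 14 mm thick, 42 mm long, 32 mm tall (up to 7 mm above this point); as off (0) its length lies along the mark's x; its axes turn with it
- dial (a joint): angle of the heat control knob, rad: about 0 (up to 0.15) is off, grows as it is turned clockwise seen from above, stops at 1.45 (fully on); it turns easily and stays where it is left
- tray_in (a point): cooling tray, fixed to the bench on the right: an open aluminium tray 170 mm (x) by 116 mm (y) outside, walls 4 mm thick and 22 mm high, room for two holders side by side along x (e.g. feet centred at x = -41 and +41 mm); this point is the centre of its inner floor, 4 mm above the bench, axes along its sides
- vial: small white bottle, 36 mm across, 72 mm tall, stands among the waiting holders; origin at its underside
- tube_rack: round green tube stand, 110 mm across, 55 mm tall, right-hand side of the bench; origin at its underside
- pen_cup: white cup on a saucer (saucer 110 mm, cup 66 mm across, 85 mm tall, pens in it to 140 mm) behind the waiting holders; origin at its underside
- wash_bottle: white bottle, 66 mm across, 150 mm tall, far left; origin at its underside
- amber_jar: amber glass jar, 60 mm across, 75 mm tall, near right; origin at its underside
Mind the look-alikes: they are no part of the job. What is shaped like the part that bears holder2_handle but red is not meant. Leave any pink look-alike of the part that bears done1_handle alone.

How it is judged:
By the outcome, as a careful person would: the job done as asked, in the order asked, and still so for the second after the job is handed in, with the robot touching nothing.
Of holder1, holder2, holder3, holder4 only 2 to 4 are there at a start; the rules pass over those that are not, and their reading is None.
At some moment in a run one of bath may be knocked a few centimetres aside while the robot is not near it.
It also fails if it takes over 210 s, if anything falls off the work surface, if the arm or the gripper's body presses on something with over 40 N, if the wrist force passes 120 N, or if a joint passes its speed limit or range.

## Working session

There is one attempt and no reset: what is moved stays moved. The work goes in short steps, each a Python script; the robot and the scene stay as the last script left them, time stands still between calls to the robot, and variables do not carry over. Pictures are saved under pics/ and viewed, at most 14 in all, crops included, and the job is handed in when it is done.

```bash
ls; mkdir -p pics; python3 - <<'E'
from bench import r
import cv2,numpy as np
for n in("scene","top"):
    c=r.capture(n); cv2.imwrite(f"pics/{n}0.png",c["pixels"][:,:,::-1]); print(n,c["mtx"],c["k1"],c["xyz"],c["orientation"])
print(r.pinch_z,r.sense())
E
```

```text
pics
scene [[517.51531018   0.         320.04898603]
 [  0.         517.51531018 243.03037985]
 [  0.           0.           1.        ]] -0.04533618751009766 [1.07130504 0.39218507 1.35644311] [[-5.65416695e-01  7.16063135e-01 -4.09337938e-01]
 [ 8.24805229e-01  4.91199561e-01 -2.80034509e-01]
 [ 5.44227223e-04 -4.95960258e-01 -8.68345050e-01]]
top [[624.19097703   0.         327.04935964]
 [  0.         624.19097703 239.13561441]
 [  0.           0.           1.        ]] -0.02042187622115784 [0.24974038 0.02145249 1.94225237] [[-9.85709634e-04 -9.92026371e-01  1.26026618e-01]
 [-9.99999513e-01  9.71869450e-04 -1.71305326e-04]
 [ 4.74579806e-05 -1.26026726e-01 -9.92026845e-01]]
0.0187 {'time': 0.1, 'qpos': array([-7.58939625e+01,  2.75452064e+01,  9.14886338e+01, -7.80545261e-05,
        6.10282634e+01, -2.67081633e+00]), 'joint_vel': array([-0.11912277, -0.11535964, -0.03996251,  0.05429914,  0.08231982,
        0.0199737 ]), 'tau': array([ 1.31521796e-03, -9.52252936e+01, -4.31039822e+01, -1.29359150e-04,
        5.25108728e-03,  1.65422833e-06]), 'tcp_pos': array([ 0.18754097, -0.62197645,  0.23075834]), 'eef_rot': array([[ 9.57435997e-01,  2.88645528e-01, -2.65323715e-04],
       [ 2.88645646e-01, -9.57435422e-01,  1.05093689e-03],
       [ 4.93179089e-05, -1.08278934e-03, -9.99999413e-01]]), 'contact_force': array([-0.14746356, -0.52558929,  0.05630124]), 'ft_torque': array([-0.02185833,  0.04312611, -0.02071339]), 'grasp_force': 0.0, 'gripper_width': 0.0857452921156239}
```

View pics/scene0.png

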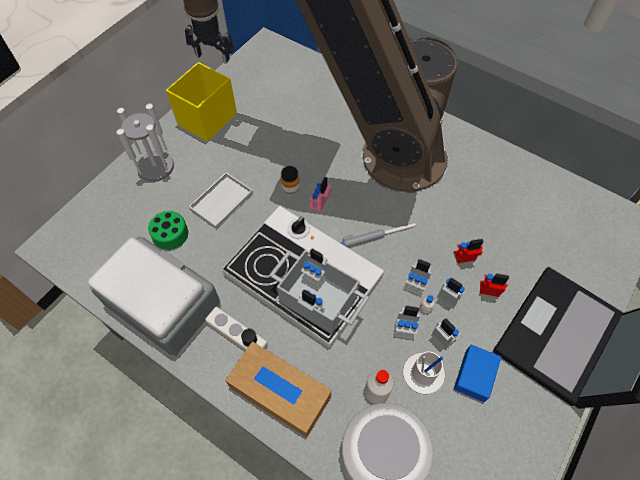

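View pics/top0.png

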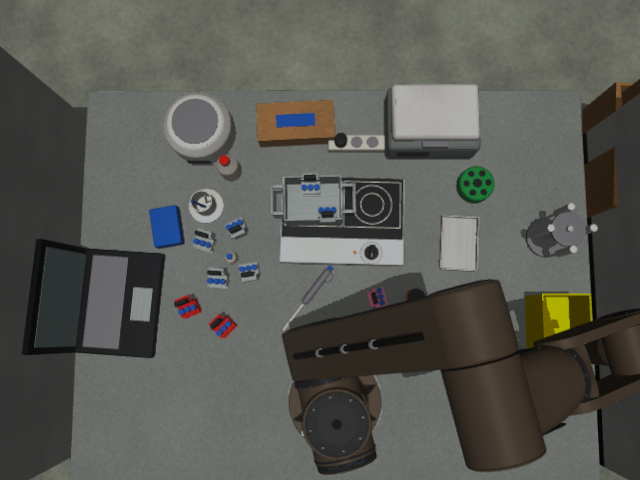

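The scene shows the bath on the left of the hotplate and the heated rings to its right: top view (370,205), knob at (371,252), tray at (459,243). There are four grey holders at top (203,240), (236,228), (217,278) and (249,271). The look-alikes are red at (187,307) and (223,325), and pink at (377,297). I'll enlarge to confirm.

```bash
cat > h.py <<'E'
from bench import r
import cv2,numpy as np
def ray(c,px):
    p=cv2.undistortPoints(np.array(px,float).reshape(-1,1,2),c["mtx"],np.array([c["k1"],0,0,0.]))[:,0]
    d=np.c_[p,np.ones(len(p))]@np.array(c["orientation"]).T
    return np.array(c["xyz"]),d
def plane(c,px,z):
    o,d=ray(c,px); return o+d*((z-o[2])/d[:,2:3])
def proj(c,P):
    R=np.array(c["orientation"]); q=(np.atleast_2d(P)-c["xyz"])@R
    return cv2.projectPoints(q.reshape(-1,1,3),np.zeros(3),np.zeros(3),c["mtx"],np.array([c["k1"],0,0,0.]))[0][:,0]
def down(yaw):  # tool pointing down, tool y (closing) at angle yaw deg in world xy
    a=np.radians(yaw); y=np.array([np.cos(a),np.sin(a),0]); z=np.array([0,0,-1.]); return np.c_[np.cross(y,z),y,z]
def save(c,name,crop=None,s=1):
    im=c["pixels"][:,:,::-1]
    if crop: im=im[crop[1]:crop[3],crop[0]:crop[2]]
    cv2.imwrite("pics/"+name,cv2.resize(im,None,fx=s,fy=s,interpolation=cv2.INTER_CUBIC))
E
python3 - <<'E'
from h import *
c=r.capture("top"); a=c["pixels"][170:340,165:265,::-1]; b=c["pixels"][165:275,265:485,::-1]
cv2.imwrite("pics/crop_l.png",np.hstack([cv2.resize(a,(350,595),interpolation=2),cv2.copyMakeBorder(cv2.resize(b,(440,220),interpolation=2),0,375,0,0,0)]))
for n,p,z in[("hold",[(203,234),(234,222),(219,284),(247,265)],.11),("tray",[(442,216),(478,217),(476,271),(441,269)],.02),("plate",[(283,180),(403,180),(403,264),(280,264)],.045),("bathrim",[(284,178),(341,178),(341,225),(284,225)],.145),("knob",[(371,252)],.08),("rings",[(372,204)],.045)]:
    print(n,plane(c,p,z).round(3).tolist())
s=r.capture("scene"); save(s,"crop_s.png",(220,200,540,390),2.5)
E
```

```text
hold [[0.498, 0.389, 0.11], [0.534, 0.298, 0.11], [0.35, 0.338, 0.11], [0.406, 0.257, 0.11]]
tray [[0.566, -0.338, 0.02], [0.563, -0.45, 0.02], [0.394, -0.439, 0.02], [0.401, -0.331, 0.02]]
plate [[0.676, 0.158, 0.045], [0.675, -0.215, 0.045], [0.414, -0.21, 0.045], [0.414, 0.165, 0.045]]
bathrim [[0.659, 0.148, 0.145], [0.659, -0.02, 0.145], [0.52, -0.02, 0.145], [0.52, 0.146, 0.145]]
knob [[0.447, -0.111, 0.08]]
rings [[0.6, -0.118, 0.045]]
```

View pics/crop_l.png

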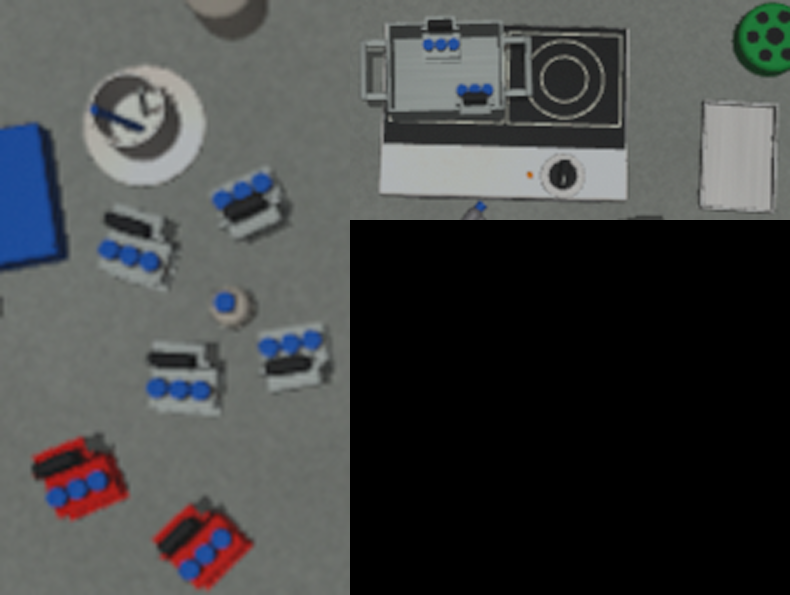

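View pics/crop_s.png

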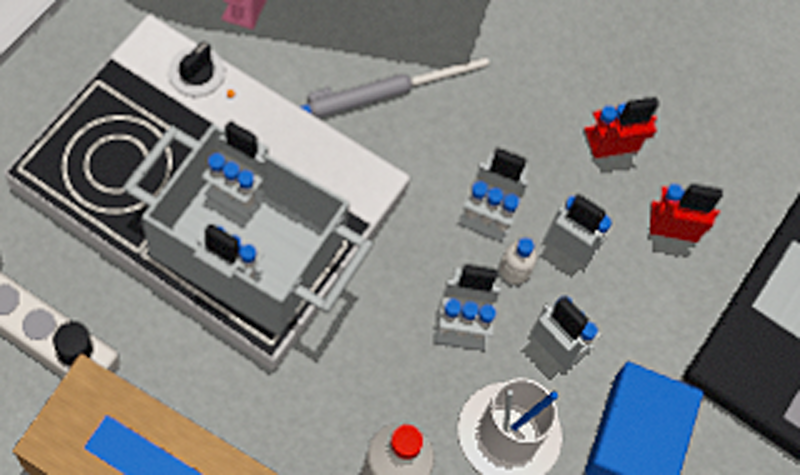

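All four grey holders have clear handles and caps, and the two red ones and the pink one are excluded. Next I'll go above the bath for a close look, and measure the handles in both fixed views.

```bash
python3 - <<'E'
from h import *
t=r.capture("top"); s=r.capture("scene")
def tri(a,b):
    o1,d1=ray(t,[a]);o2,d2=ray(s,[b]);d1=d1[0];d2=d2[0]
    k=np.linalg.lstsq(np.c_[d1,-d2],o2-o1,rcond=None)[0]; p=o1+k[0]*d1;q=o2+k[1]*d2
    return ((p+q)/2).round(4),round(np.linalg.norm(p-q),4)
def black(c,x0,y0,x1,y1,th=60):
    m=(c["pixels"].max(2)<th).astype(np.uint8)[y0:y1,x0:x1]
    n,l,st,ce=cv2.connectedComponentsWithStats(m)
    out=[]
    for i in range(1,n):
        if 20<st[i,4]<400:
            out.append((st[i,4],(ce[i]+[x0,y0]).round(1).tolist(),cv2.minAreaRect(np.argwhere(l==i)[:,::-1].astype(np.float32))[1:]))
    return out
for o in black(t,180,200,270,295): print("T",o)
for o in black(s,390,250,470,350): print("S",o)
print(tri((201,234),(410,312)),)
r.move_to([0.56,0.06,0.42],down(0)); c=r.capture("wrist"); save(c,"w0.png")
print(c["xyz"],c["orientation"],c["mtx"][0,0],r.sense()["time"],r.sense()["qpos"])
E
```

```text
T (np.int32(53), [181.2, 231.2], ((27.152902603149414, 2.1213204860687256), 81.8698959350586))
T (np.int32(61), [234.8, 228.8], ((5.366563320159912, 12.074766159057617), 63.43495178222656))
T (np.int32(49), [201.1, 233.9], ((13.28156566619873, 3.4785051345825195), 18.434947967529297))
T (np.int32(49), [213.9, 272.5], ((3.0, 13.0), 90.0))
T (np.int32(54), [247.0, 273.9], ((4.510671138763428, 12.551432609558105), 78.69007110595703))
S (np.int32(116), [422.7, 265.7], ((12.055237770080566, 9.48033332824707), 20.556045532226562))
S (np.int32(129), [454.0, 285.2], ((13.312806129455566, 9.707253456115723), 33.6900634765625))
S (np.int32(122), [410.6, 310.9], ((14.302711486816406, 8.877545356750488), 9.462322235107422))
S (np.int32(129), [447.4, 326.9], ((14.849242210388184, 9.192388534545898), 45.0))
(array([0.5135, 0.3432, 0.1453]), np.float64(0.0967))
[0.56008752 0.12747561 0.56299301] [[ 9.99999813e-01 -5.98196658e-04 -1.28041965e-04]
 [-6.10622554e-04 -9.63370450e-01 -2.68173459e-01]
 [ 3.70686210e-05  2.68173487e-01 -9.63370635e-01]] 331.12070235201537 3.1667 [ 2.96950640e+00  1.25578840e+01  8.73705338e+01 -4.72815823e-03
  8.00924196e+01  3.03293852e+00]
```

View pics/w0.png

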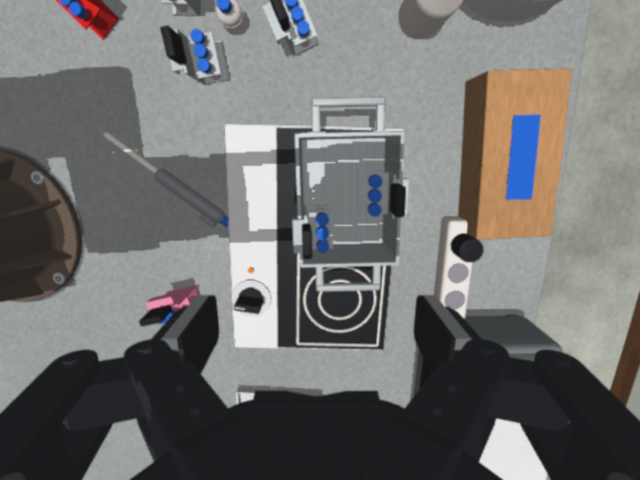

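The wrist view shows the bath rim at about (296–403, 134–265), the near holder's handle at (307,240), the far one at (398,200), and the rings at (340,300).

```bash
python3 - <<'E'
from h import *
import pickle
c=r.capture("wrist"); a=cv2.resize(c["pixels"][90:300,280:420,::-1],None,fx=2.8,fy=2.8,interpolation=2)
pickle.dump(c,open("w0.pkl","wb"))
r.move_to([0.45,0.30,0.36],down(0)); d=r.capture("wrist"); pickle.dump(d,open("w1.pkl","wb"))
b=cv2.resize(d["pixels"][:,100:540,::-1],None,fx=.9,fy=.9,interpolation=2)
H=max(a.shape[0],b.shape[0]); f=lambda i:cv2.copyMakeBorder(i,0,H-i.shape[0],0,0,0)
cv2.imwrite("pics/two.png",np.hstack([f(a),f(b)]));print(a.shape,b.shape,d["xyz"],r.sense()["time"])
E
```

```text
(588, 392, 3) (432, 396, 3) [0.45055114 0.36752242 0.5035581 ] 4.3167
```

View pics/two.png

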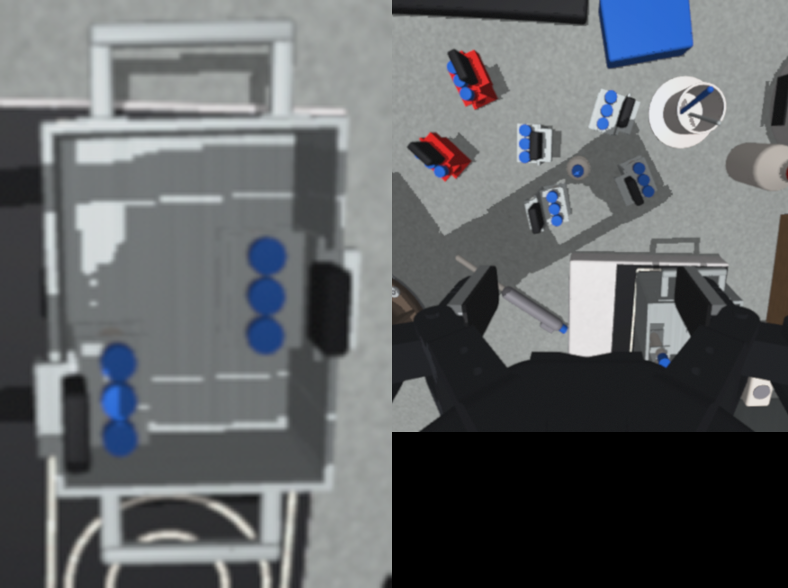

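Left crop: bath rim corners are at crop (41,125), (349,117), (332,487) and (55,492). Right: four grey holders with black handles at crop (537,145), (626,112), (634,188) and (535,215); reds lie at upper left and the vial is at (577,168).

```bash
cat >> h.py <<'E'
def blobs(c,box,kind,amin=25,amax=1500):
    x0,y0,x1,y1=box; im=c["pixels"][y0:y1,x0:x1]; h=cv2.cvtColor(np.ascontiguousarray(im),cv2.COLOR_RGB2HSV)
    m=(h[...,2]<45) if kind=="k" else ((h[...,0]>100)&(h[...,0]<130)&(h[...,1]>150)&(h[...,2]>50))
    n,l,st,ce=cv2.connectedComponentsWithStats(m.astype(np.uint8),connectivity=4)
    return [(ce[i]+[x0,y0],st[i,4],np.argwhere(l==i)[:,::-1]+[x0,y0]) for i in range(1,n) if amin<st[i,4]<amax]
def holder(c,uv,foot=0.,R=45):
    """pose (x,y,yaw deg) of holder whose handle shows near pixel uv; yaw = local +x"""
    u,v=map(int,uv); box=(max(u-R,0),max(v-R,0),u+R,v+R)
    k=min(blobs(c,box,"k"),key=lambda b:np.hypot(*(b[0]-uv)))
    pts=np.vstack([b[2] for b in blobs(c,box,"b",8) if np.hypot(*(b[0]-uv))<R])
    P=plane(c,pts,foot+.069)[:,:2]; H=plane(c,k[2],foot+.108)[:,:2]
    hc=np.array(cv2.minAreaRect(H.astype(np.float32)*1000)[0])/1000; cm=np.array(cv2.minAreaRect(P.astype(np.float32)*1000)[0])/1000
    def ax(Q): w,V=np.linalg.eigh(np.cov(Q.T)); return V[:,1],np.sqrt(12*w)
    a,w=ax(P); a2,w2=ax(H); n=np.array([a[1],-a[0]]); n*=np.sign(n@(cm-hc)); n2=np.array([a2[1],-a2[0]]); n2*=np.sign(n2@(cm-hc))
    return hc, np.degrees(np.arctan2(n[1],n[0])), np.degrees(np.arctan2(n2[1],n2[0])), cm, w, w2, len(k[2])
E
cat > m.py <<'E'
from h import *
import pickle
c=pickle.load(open("w0.pkl","rb")); d=pickle.load(open("w1.pkl","rb"))
q=lambda L:[(x/2.8+280,y/2.8+90) for x,y in L]
B=plane(c,q([(41,125),(349,117),(332,487),(55,492)]),.145); print("rim",B.round(4).tolist(),B.mean(0))
for i,j in((0,1),(1,2),(2,3),(3,0)): e=B[j]-B[i]; print(np.linalg.norm(e).round(4),np.degrees(np.arctan2(e[1],e[0])).round(2))
L=plane(c,q([(92,32),(293,29),(103,554),(284,554)]),.133); print("lugs",L.round(4).tolist())
print("done1",holder(c,(307,240),.067)); print("done2",holder(c,(398,200),.067))
for p in((537,145),(626,112),(634,188),(535,215)): print(p,holder(d,((p[0]-392)/.9+100,p[1]/.9)))
E
python3 m.py
```

```text
rim [[0.5345, 0.1473, 0.145], [0.6672, 0.1509, 0.145], [0.6706, -0.0174, 0.145], [0.5383, -0.0198, 0.145]] [0.60264449 0.06523102 0.145     ]
0.1328 1.56
0.1684 -88.86
0.1323 -178.98
0.1671 91.31
lugs [[0.5564, 0.1865, 0.133], [0.6436, 0.188, 0.133], [0.5612, -0.0569, 0.133], [0.652, -0.0571, 0.133]]
done1 (array([0.54815222, 0.0386713 ]), np.float64(1.0906225722488871), np.float64(-7.973107113230796), array([0.56806238, 0.02319689]), array([0.01267383, 0.05301383]), array([0.00816268, 0.00839248]), 47)
done2 (array([0.65517334, 0.07225784]), np.float64(-178.25410296631858), np.float64(-173.7766749223776), array([0.63619757, 0.07294134]), array([0.01352314, 0.05301391]), array([0.01590122, 0.03600466]), 419)
(537, 145) (array([0.38996759, 0.35621609]), np.float64(175.86004232994978), np.float64(175.16810480002692), array([0.36415256, 0.35746036]), array([0.01374567, 0.05445132]), array([0.00602585, 0.03132638]), 144)
(626, 112) (array([0.49976016, 0.39628253]), np.float64(163.08348875366138), np.float64(174.48003033344622), array([0.47916693, 0.40325061]), array([0.01280167, 0.05282077]), array([0.01174729, 0.0328771 ]), 151)
(634, 188) (array([0.51492346, 0.29704349]), np.float64(25.027633821074403), np.float64(26.46133731772581), array([0.53461011, 0.30635065]), array([0.01322362, 0.05363462]), array([0.01137435, 0.03955026]), 311)
(535, 215) (array([0.38309897, 0.25974338]), np.float64(9.120185882661838), np.float64(9.30935911473576), array([0.40257233, 0.26283398]), array([0.01381544, 0.05281828]), array([0.01122046, 0.03763365]), 231)
```

Sizes check out: the rim measures 132.5 × 168 mm, and both hung handles sit where the geometry predicts. I'll start with the finished holders.

```bash
cat >> h.py <<'E'
GZ=.107-r.pinch_z   # TCP above foot underside when gripping
ty=lambda yaw:(yaw+90)%180-90
def pick(x,y,yaw,foot,lift=.30):
    R=down(ty(yaw)); r.move_gripper(.045) if abs(r.sense()["gripper_width"]-.045)>.004 else 0
    r.move_to([x,y,max(foot+GZ+.06,.2)],R); r.move_l([x,y,foot+GZ],.12)
    r.move_gripper(0); s=r.sense(); r.move_l([x,y,lift],.2)
    print("picked w",round(s["gripper_width"],4),"F",round(r.sense()["grasp_force"],1),"t",round(s["time"],1))
def place(x,y,yaw,foot,pre=.03,fs=15,lift=.30,carry=.30,feed=.06):
    R=down(ty(yaw)); r.move_to([x,y,carry],R); r.move_l([x,y,foot+GZ+pre],.2)
    hit=r.move_l([x,y,foot+GZ-.001],feed,f_stop=fs); s=r.sense()
    print("placed hit",hit,"foot",round(s["tcp_pos"][2]-GZ,4),"f",s["contact_force"].round(1),"w",round(s["gripper_width"],4))
    if hit and s["tcp_pos"][2]-GZ>foot+.006: return False
    r.move_gripper(.040); r.move_l([x,y,lift],.2); print("t",round(r.sense()["time"],1)); return True
E
python3 - <<'E'
from h import *
pick(.547,.0228,1.2,.067); print(place(.421,-.387,-3,.004))
pick(.6585,.0725,181.2,.067); print(place(.541,-.393,177,.004))
save(r.capture("wrist"),"tray.png")
E
```

```text
picked w 0.0115 F 58.3 t 7.1
placed hit True foot 0.0044 f [-1.4 -1.4  3.1] w 0.0114
t 12.6
True
picked w 0.0114 F 58.4 t 15.8
placed hit True foot 0.0044 f [ 2.  -1.1  5.1] w 0.0114
t 21.5
True
```

View pics/tray.png

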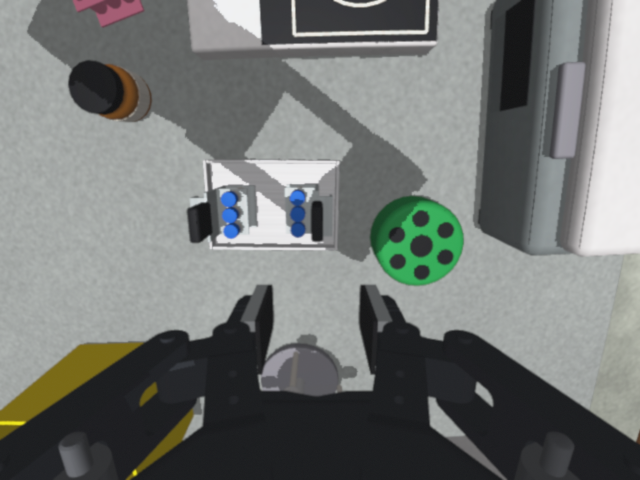

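Both finished holders stand in the tray (handles at (200,222) and (317,220), and both feet reached the floor at z = 4 mm). Now the new holders, checking that the bath hasn't shifted before each hang.

```bash
cat >> h.py <<'E'
import pickle
def bathdiff(tag,yaw=0):
    r.move_to([.56,.06,.42],down(0)); c=r.capture("wrist"); pickle.dump(c,open(f"b_{tag}.pkl","wb"))
    w=pickle.load(open("w0.pkl","rb"))
    f=lambda k,b:cv2.GaussianBlur(cv2.cvtColor(np.ascontiguousarray(k["pixels"][b[1]:b[3],b[0]:b[2]]),cv2.COLOR_RGB2GRAY).astype(np.float32),(3,3),0)
    o=[float(np.abs(f(c,b)-f(w,b)).mean().round(1)) for b in((300,90,400,130),(395,130,415,180))]
    print("bathdiff",o); return max(o)<8
def slot(c,yaw,sx,sy):
    a=np.radians(yaw); v=np.array([sx*.056,sy*.040]); return c+np.array([[np.cos(a),-np.sin(a)],[np.sin(a),np.cos(a)]])@v
E
python3 - <<'E'
from h import *
bc=np.array([.6026,.0652]); by=1.2
ok=bathdiff("0")
if ok:
    cm=np.array([.36415,.35746]); a=np.radians(175.9); p=cm-.021*np.array([np.cos(a),np.sin(a)])
    pick(*p,175.9,0)
    if bathdiff("1"):
        t=slot(bc,by,1,1); print(place(*t,181.2,.067,pre=.04,feed=.05)); bathdiff("2")
        c=r.capture("wrist"); save(c,"hung1.png",(280,90,420,300),2.8)
E
```

```text
bathdiff [9.0, 8.300000190734863]
```

```bash
python3 - <<'E'
from h import *
c=pickle.load(open("b_0.pkl","rb"));w=pickle.load(open("w0.pkl","rb"))
f=lambda k:cv2.resize(k["pixels"][90:300,280:420,::-1],None,fx=2.8,fy=2.8,interpolation=2)
cv2.imwrite("pics/cmp.png",np.hstack([f(w),f(c)])); print(c["xyz"]-w["xyz"],c["orientation"]-w["orientation"])
E
```

```text
[ 0.00011888 -0.00018915 -0.00019633] [[ 5.78161913e-08  1.70656302e-04 -1.48993982e-04]
 [ 1.24433246e-04  4.28983440e-05 -1.54327742e-04]
 [-1.89221582e-04  1.54399556e-04  4.29966755e-05]]
```

View pics/cmp.png

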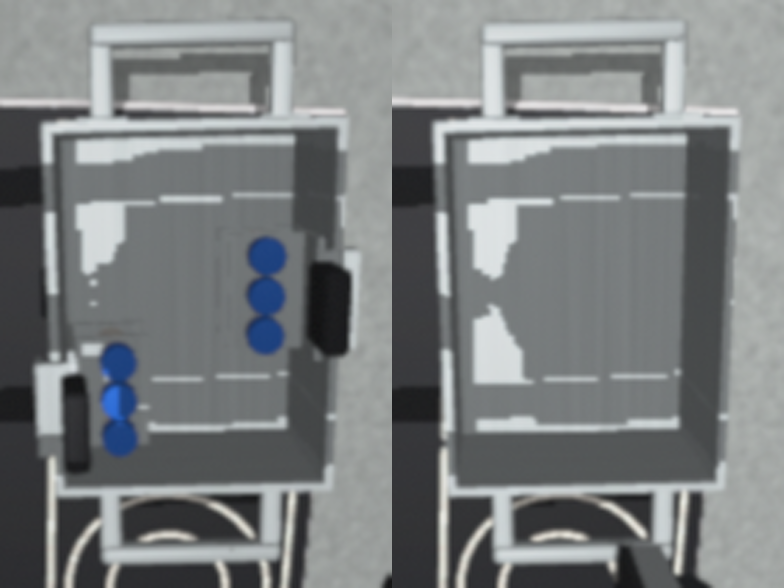

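The bath has not moved; the rim corners are identical to before, and the difference is image noise. I'll continue with a looser threshold.

```bash
sed -i 's/max(o)<8/max(o)<13/' h.py; python3 - <<'E'
from h import *
bc=np.array([.6026,.0652]); by=1.2
cm=np.array([.36415,.35746]); a=np.radians(175.9); p=cm-.021*np.array([np.cos(a),np.sin(a)])
pick(*p,175.9,0)
if bathdiff("1"):
    t=slot(bc,by,1,1); print(place(*t,181.2,.067,pre=.04,feed=.05)); bathdiff("2")
    c=r.capture("wrist"); save(c,"hung1.png",(280,90,420,300),2.8)
    print(holder(c,proj(c,[[*t,.18]])[0],.067))
E
```

```text
picked w 0.0111 F 58.3 t 26.6
bathdiff [15.800000190734863, 12.800000190734863]
```

```bash
python3 - <<'E'
from h import *
c=pickle.load(open("b_1.pkl","rb")); save(c,"b1.png",(270,80,430,310),2.6)
E
```

```text
(no output)
```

View pics/b1.png

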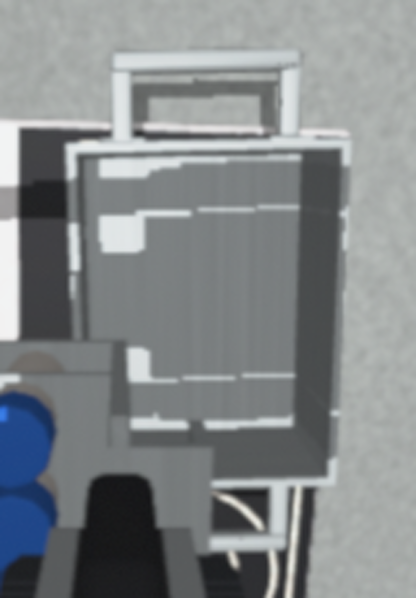

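```bash
cat >> h.py <<'E'
def lug(c):
    b=(285,60,430,128); im=np.ascontiguousarray(c["pixels"][b[1]:b[3],b[0]:b[2]]).min(2)
    m=(im>175).astype(np.uint8); n,l,st,ce=cv2.connectedComponentsWithStats(m)
    i=1+np.argmax(st[1:,4]); P=np.argwhere(l==i)[:,::-1]; top=P[P[:,1]<P[:,1].min()+8]
    L=top[top[:,0]<top[:,0].min()+3].mean(0); R=top[top[:,0]>top[:,0].max()-3].mean(0)
    return plane(c,np.array([L,R])+b[:2],.133)[:,:2],st[i,4]
E
python3 - <<'E'
from h import *
for n in("w0","b_0","b_1"):
    p,k=lug(pickle.load(open(n+".pkl","rb"))); e=p[1]-p[0]; print(n,p.mean(0).round(4),np.linalg.norm(e).round(4),np.degrees(np.arctan2(e[1],e[0])).round(2),k)
E
```

```text
w0 [0.5986 0.1873] 0.0812 1.51 324
b_0 [0.599  0.1874] 0.0823 1.69 394
b_1 [0.5989 0.1876] 0.0834 1.71 628
```

The lug measurement agrees to within 0.5 mm, so the bath hasn't moved. Using it as the check from here on.

```bash
cat >> h.py <<'E'
def lugok(ref=np.array([.5988,.1874]),ang=1.6,mv=True):
    if mv: r.move_to([.56,.06,.42],down(0))
    p,k=lug(r.capture("wrist")); e=p[1]-p[0]; a=np.degrees(np.arctan2(e[1],e[0])); d=p.mean(0)-ref
    print("lug d",d.round(4),"da",round(a-ang,2)); return np.hypot(*d)<.003 and abs(a-ang)<1.2
E
python3 - <<'E'
from h import *
bc=np.array([.6026,.0652]); by=1.2
if lugok():
    t=slot(bc,by,1,1); print(place(*t,181.2,.067,pre=.04,feed=.05)); lugok()
    c=r.capture("wrist"); save(c,"hung1.png",(270,80,430,310),2.6)
    print(holder(c,proj(c,[[*t,.18]])[0],.067),t)
E
```

```text
lug d [0.0004 0.    ] da 0.25
placed hit True foot 0.0676 f [-3.9 -0.2 13. ] w 0.0115
t 32.9
True
lug d [ 0.0001 -0.0001] da 0.24
(array([0.65454865, 0.1058798 ]), np.float64(-178.62275860241613), np.float64(-174.05955936089487), array([0.63537634, 0.10634688]), array([0.01382472, 0.05389021]), array([0.01590359, 0.03392353]), 401) [0.65775002 0.106364  ]
```

View pics/hung1.png

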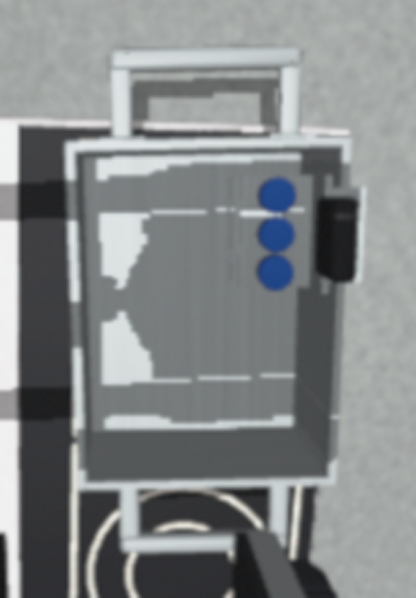

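The first new holder hangs with its lip over the far wall (handle at (338,238), foot height 67.6 mm, as expected). Next, the other three.

```bash
python3 - <<'E'
from h import *
bc=np.array([.6026,.0652]); by=1.2
jobs=[((.47917,.40325),163.1,1,-1),((.40257,.26283),9.1,-1,1),((.53461,.30635),25.0,-1,-1)]
for cm,yaw,sx,sy in jobs:
    a=np.radians(yaw); p=np.array(cm)-.021*np.array([np.cos(a),np.sin(a)])
    pick(*p,yaw,0)
    if not r.sense()["gripper_width"]>.008 or not lugok(): print("STOP");break
    t=slot(bc,by,sx,sy)
    if not place(*t,by+(180 if sx>0 else 0),.067,pre=.04,feed=.05): print("STOP place");break
else:
    lugok(); c=r.capture("wrist"); pickle.dump(c,open("full.pkl","wb")); save(c,"hung4.png",(220,80,430,310),2.6)
E
```

```text
picked w 0.0114 F 60.4 t 36.9
lug d [0.0009 0.0002] da 0.36
placed hit True foot 0.0674 f [-5.3 -0.4 14. ] w 0.0112
t 42.9
picked w 0.0114 F 60.4 t 46.0
lug d [0.0006 0.0002] da 0.42
placed hit True foot 0.0669 f [-2.4 -1.1 10.9] w 0.0111
t 51.6
picked w 0.0113 F 60.4 t 54.2
lug d [-0.0005 -0.0051] da 0.02
STOP
```

```bash
ls pics
```

```text
b1.png
cmp.png
crop_l.png
crop_s.png
hung1.png
scene0.png
top0.png
tray.png
two.png
w0.png
```

The lug reads −5 mm in y, so I'll look before placing.

```bash
python3 - <<'E'
from h import *
print(lugok(mv=False)); c=r.capture("wrist"); save(c,"b4.png",(220,60,430,310),2.4); pickle.dump(c,open("b4.pkl","wb"))
E
```

```text
lug d [-0.0007 -0.0054] da 0.02
False
```

View pics/b4.png

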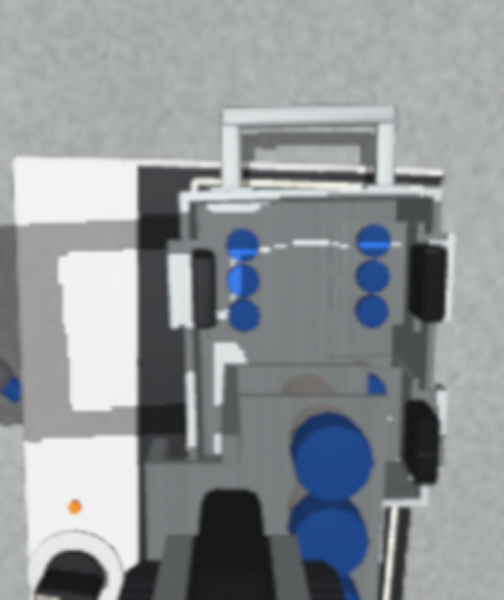

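The bath was knocked: the cool outline now shows behind its top edge at (190–370,183). Re-measuring the rim from corners (181,194), (440,187) and (425,502).

```bash
python3 - <<'E'
from h import *
c=pickle.load(open("b4.pkl","rb")); q=lambda L:[(x/2.4+220,y/2.4+60) for x,y in L]
B=plane(c,q([(181,194),(440,187),(425,502)]),.145)[:,:2]; print(B.round(4))
print((B[0]+B[2])/2,[ (np.linalg.norm(e).round(4),np.degrees(np.arctan2(e[1],e[0])).round(2)) for e in(B[1]-B[0],B[1]-B[2])])
L=plane(c,q([(223,114),(396,111)]),.133)[:,:2];print("lug",L.round(4),L.mean(0),lug(c))
for uv in((203,288),(428,283),(422,440)):
    print([np.round(x,4) for x in holder(c,q([uv])[0],.067)[:4]])
E
```

```text
[[ 0.5344  0.142 ]
 [ 0.6649  0.146 ]
 [ 0.6684 -0.0222]]
[0.60136715 0.05988092] [(np.float64(0.1306), np.float64(1.78)), (np.float64(0.1683), np.float64(91.18))]
lug [[0.5554 0.1815]
 [0.6431 0.1834]] [0.59924929 0.18244906] (array([[0.55671916, 0.18090679],
       [0.63936999, 0.18326615]]), np.int32(610))
[array([0.5252, 0.124 ]), np.float64(1.4037), np.float64(-63.6627), array([0.5654, 0.0985])]
[array([0.6534, 0.1007]), np.float64(-178.5219), np.float64(-173.8974), array([0.6341, 0.1012])]
[array([0.6551, 0.0215]), np.float64(178.6888), np.float64(-171.8955), array([ 0.6217, -0.0024])]
```

The bath shifted about (−1, −5) mm with yaw unchanged. Its new centre is (0.6018, 0.0600). Hanging the last holder.

```bash
python3 - <<'E'
from h import *
bc=np.array([.6018,.0600]); by=1.2
if lugok(ref=np.array([.5980,.1821]),mv=False):
    t=slot(bc,by,-1,-1); print(t,place(*t,by,.067,pre=.04,feed=.05))
    lugok(ref=np.array([.5980,.1821])); c=r.capture("wrist"); pickle.dump(c,open("full.pkl","wb")); save(c,"hung4.png",(220,60,430,310),2.4)
E
```

```text
lug d [ 0.0001 -0.    ] da 0.04
placed hit True foot 0.0672 f [-1.4 -0.2 10.2] w 0.0112
t 59.9
[0.54664998 0.018836  ] True
lug d [ 0.0005 -0.0001] da 0.21
```

View pics/hung4.png

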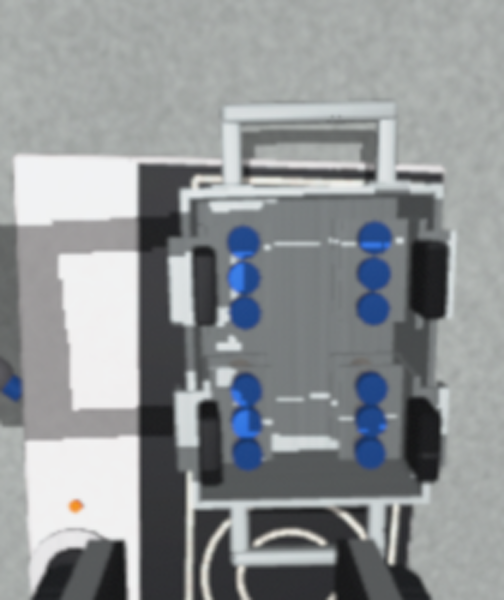

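All four holders hang properly: lips over the walls, caps in four groups inside. Now I'll measure the heated place from the rings and the outline.

```bash
python3 - <<'E'
from h import *
from scipy.optimize import least_squares
def meas(c,box=(298,268,384,350)):
    g=c["pixels"].min(2); x0,y0,x1,y1=box
    P=np.argwhere(g[y0:y1,x0:x1]>110)[:,::-1]+[x0,y0]; W=plane(c,P,.045)[:,:2]; return P,W
c=pickle.load(open("b_0.pkl","rb")); c=pickle.load(open("w0.pkl","rb"))
P,W=meas(c); ctr=np.array(plane(c,[(340,300)],.045)[0,:2]); print("start",ctr)
d=np.hypot(*(W-ctr).T); print(np.histogram(d,bins=np.arange(0,.1,.005)))
for lo,hi in((.015,.036),(.036,.062)):
    k=(d>lo)&(d<hi); f=least_squares(lambda p:np.hypot(W[k,0]-p[0],W[k,1]-p[1])-p[2],[*ctr,.03],loss="soft_l1",f_scale=.002); print(lo,f.x.round(4),k.sum())
print("outl",plane(c,[(296.5,346.5),(384,347)],.045).round(4))
print("plate",plane(c,[(225,125),(234,348),(384,348)],.045).round(4))
E
```

```text
start [ 0.601116   -0.11707933]
(array([  0,   0,   0,   9,  50,  72, 225, 220,  53,  56,  49, 303, 337,
        76, 170, 103,  81, 105,  77]), array([0.   , 0.005, 0.01 , 0.015, 0.02 , 0.025, 0.03 , 0.035, 0.04 ,
       0.045, 0.05 , 0.055, 0.06 , 0.065, 0.07 , 0.075, 0.08 , 0.085,
       0.09 , 0.095]))
0.015 [ 0.601  -0.1197  0.0323] 419
0.036 [ 0.6018 -0.1207  0.0559] 829
outl [[ 0.5252 -0.2079  0.045 ]
 [ 0.6819 -0.2094  0.045 ]]
plate [[ 0.4248  0.1664  0.045 ]
 [ 0.413  -0.2114  0.045 ]
 [ 0.682  -0.2114  0.045 ]]
```

```bash
python3 - <<'E'
from h import *
r.move_to([.56,-.22,.33],down(0)); r.move_gripper(.03); c=r.capture("wrist"); pickle.dump(c,open("heat.pkl","wb")); save(c,"heat.png",(160,40,480,280),2.5); print(c["xyz"],r.sense()["time"])
E
```

```text
[ 0.56010462 -0.1509278   0.47362382] 62.0583
```

View pics/heat.png

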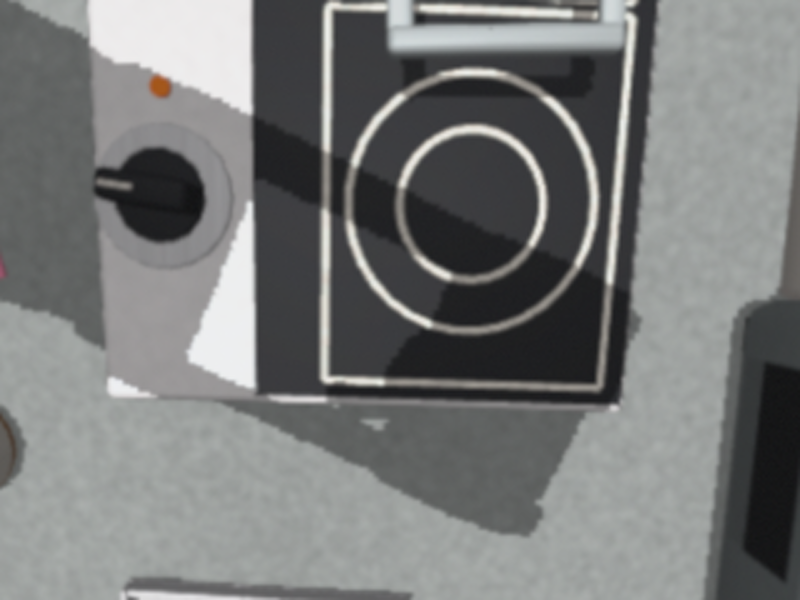

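The outline corners are at crop (328,8), (634,15), (602,388) and (326,381), the rings' centre at (472,201), and the knob base at (165,195) with its bar along x.

```bash
python3 - <<'E'
from h import *
c=pickle.load(open("heat.pkl","rb")); q=lambda L:[(x/2.5+160,y/2.5+40) for x,y in L]
O=plane(c,q([(328,8),(634,15),(602,388),(326,381)]),.045)[:,:2]; print(O.round(4),O.mean(0).round(4))
for i,j in((0,1),(3,2),(3,0),(2,1)): e=O[j]-O[i]; print(np.linalg.norm(e).round(4),np.degrees(np.arctan2(e[1],e[0])).round(2))
print("rings",plane(c,q([(472,201)]),.045).round(4)); print("knob base",plane(c,q([(165,195)]),.048).round(4),"bar ends top",plane(c,q([(97,184),(198,196)]),.089).round(4))
print("lug2",plane(c,q([(389,38),(623,36)]),.133).round(4))
print("plate",plane(c,q([(108,395),(618,406)]),.045).round(4))
E
```

```text
[[ 0.5315 -0.0279]
 [ 0.6749 -0.0298]
 [ 0.6707 -0.2053]
 [ 0.5277 -0.202 ]] [ 0.6012 -0.1163]
0.1434 -0.76
0.143 -1.28
0.1742 88.76
0.1755 88.63
rings [[ 0.6008 -0.1138  0.045 ]]
knob base [[ 0.451  -0.1112  0.048 ]] bar ends top [[ 0.4317 -0.1102  0.089 ]
 [ 0.4761 -0.1155  0.089 ]]
lug2 [[ 0.56   -0.0634  0.133 ]
 [ 0.6476 -0.062   0.133 ]]
plate [[ 0.414  -0.2092  0.045 ]
 [ 0.6797 -0.2146  0.045 ]]
```

The mark measures 143 × 174.8 mm, which fits. Its centre is about (0.601, −0.115) with yaw −1.2°. I'll grip the +y handle bar and slide the bath.

```bash
cat >> h.py <<'E'
def rot(a,v): a=np.radians(a); return np.array([[np.cos(a),-np.sin(a)],[np.sin(a),np.cos(a)]])@np.array(v)
E
python3 - <<'E'
from h import *
l0=np.array([.6018,.0600])+rot(1.2,(0,.122)); l1=np.array([.6012,-.115])+rot(-1.2,(0,.122)); z=.129-r.pinch_z
r.move_gripper(.032); r.move_to([.56,.06,.33],down(0))
R=down(91.2); r.move_to([*l0,.22],R); r.move_l([*l0,z],.1)
F0=r.sense()["contact_force"]; r.move_gripper(0); s=r.sense(); print("grip",s["gripper_width"],s["grasp_force"],s["contact_force"]-F0,s["tcp_pos"],z)
if s["gripper_width"]>.007:
    h=r.move_l([*l1,z],.05,attitude=down(88.8),f_stop=40); s=r.sense(); print("slid",h,s["tcp_pos"].round(4),l1,s["gripper_width"],(s["contact_force"]-F0).round(1),s["time"])
E
```

```text
grip 0.008632842926244907 58.610912561416626 [-1.71589357 -3.58787281  6.05871912] [0.5995837  0.18181819 0.11108904] 0.11030000000000001
slid False [0.6043 0.008  0.1111] [0.60375498 0.00697324] 0.009119929412420433 [1.  9.5 4.5] 69.8917
```

```bash
python3 - <<'E'
from h import *
r.move_gripper(.032); p=r.sense()["tcp_pos"]; r.move_l([p[0],p[1],.24],.15); r.move_to([.56,-.12,.42],down(0)); c=r.capture("wrist"); pickle.dump(c,open("fin.pkl","wb")); save(c,"fin.png",(210,70,430,310),2.5); print(r.sense()["time"])
E
```

```text
72.5583
```

View pics/fin.png

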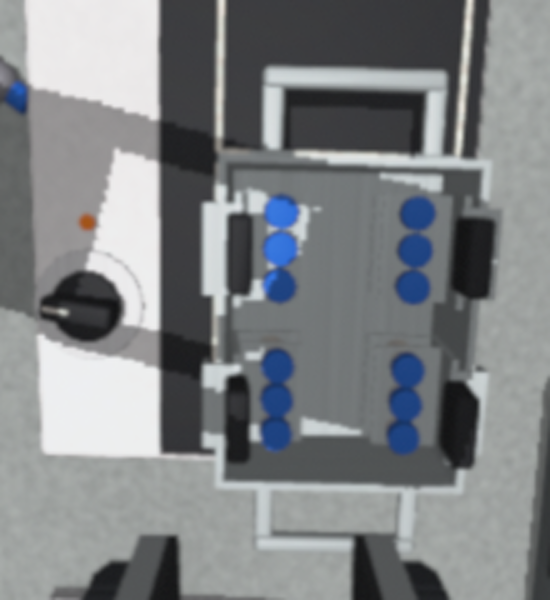

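The bath now covers the rings, with its rim corners at (220,152), (490,160), (462,491) and (217,485). All four holders are still hung.

```bash
python3 - <<'E'
from h import *
c=pickle.load(open("fin.pkl","rb")); q=lambda L:[(x/2.5+210,y/2.5+70) for x,y in L]
B=plane(c,q([(220,152),(490,160),(462,491),(217,485)]),.145)[:,:2]; print(B.round(4),B.mean(0).round(4))
for i,j in((0,1),(3,2),(3,0),(2,1)): e=B[j]-B[i]; print(np.linalg.norm(e).round(4),np.degrees(np.arctan2(e[1],e[0])).round(2))
L=plane(c,q([(264,77),(447,79)]),.133)[:,:2]; L2=plane(c,q([(257,543),(411,544)]),.133)[:,:2]; print("lugs",L.round(4),L2.round(4),(L.mean(0)+L2.mean(0))/2)
print("plate corners",plane(c,q([(42,453)]),.045).round(4))
E
```

```text
[[ 0.5379 -0.0273]
 [ 0.6681 -0.0303]
 [ 0.6653 -0.1992]
 [ 0.5343 -0.1961]] [ 0.6014 -0.1132]
0.1303 -1.33
0.131 -1.37
0.1688 88.79
0.1689 89.03
lugs [[0.559  0.0083]
 [0.6478 0.0079]] [[ 0.5555 -0.2345]
 [ 0.6418 -0.2349]] [ 0.60100683 -0.11332697]
plate corners [[ 0.4138 -0.209   0.045 ]]
```

The bath is at (0.6013, −0.1133), yaw −1.3°; the mark is at (0.601, −0.115), −1.2°. That's a good fit. Now the knob.

```bash
python3 - <<'E'
from h import *
k=[.4512,-.112]; z=.082-r.pinch_z
r.move_to([*k,.2],down(83.2)); r.move_l([*k,z],.1); r.move_gripper(0)
s=r.sense(); q=np.array(s["qpos"]); print("w",s["gripper_width"],s["tcp_pos"].round(4),q.round(1)); F=s["contact_force"]
if s["gripper_width"]>.010:
    e=np.array(r.ik(list(s["tcp_pos"]),down(3.0))); print((e-q).round(1))
    n=8
    for i in range(1,n+1):
        t=q.copy(); t[5]+=(e-q)[5]*i/n; r.goto_joints(t)
        s=r.sense(); print(i,round(s["qpos"][5]-q[5],1),round(s["ft_torque"][2],2),(s["contact_force"]-F).round(1))
        if i>5 and abs(s["ft_torque"][2])>1.5: break
    R=s["eef_rot"]; print("yaw",np.degrees(np.arctan2(R[1,1],R[0,1])))
    r.move_gripper(.032); r.move_l([*k,.2],.12); r.move_to([.50,-.12,.36],down(0)); c=r.capture("wrist"); pickle.dump(c,open("knob.pkl","wb"))
    save(c,"knob.png",(150,70,470,310),2.5); print(r.sense()["time"])
    for b in blobs(c,(200,90,360,330),"k",20,5000): print(b[0].round(1),b[1],cv2.minAreaRect(b[2].astype(np.float32)))
E
```

```text
w 0.01311593111357879 [ 0.4515 -0.1121  0.0638] [ -17.7   28.3  123.6   -0.    28.1 -100.9]
[-0.   0.  -0.   0.   0.1 80.2]
1 10.0 -0.08 [  0.1  -5.2 -11.6]
2 20.0 -0.02 [ -1.4  -9.  -11. ]
3 30.0 -0.03 [ -2.6 -12.4 -10.3]
4 40.1 0.0 [ -4.2 -16.3  -9.7]
5 50.1 -0.02 [ -6.5 -19.7  -9.2]
6 60.1 0.04 [ -8.  -21.3  -7.4]
7 70.1 -0.0 [-10.  -24.1  -5.8]
8 80.1 1.18 [-10.8 -20.   -3.9]
yaw 3.1654225897824753
80.4583
[325.1 191.5] 1848 ((324.3412780761719, 186.0265655517578), (22.462486267089844, 119.40363311767578), 1.8087395429611206)
[357.7 173.9] 124 ((357.5, 173.0), (34.0, 3.0), 90.0)
[282.1 196.6] 159 ((282.0949401855469, 197.19468688964844), (30.72671890258789, 9.550640106201172), 72.75853729248047)
[356.1 249.7] 264 ((355.5, 251.0), (40.0, 7.0), 90.0)
[201.8 289.3] 68 ((202.0, 289.5), (19.0, 4.0), 90.0)
[275.1 311.5] 422 ((274.0, 307.0), (44.0, 12.0), 90.0)
[355.2 309.3] 319 ((355.0, 307.0), (44.0, 8.0), 90.0)
[247.3 317. ] 507 ((243.5, 312.5), (33.0, 33.0), 90.0)
```

Torque rose to 1.2 N·m at the end of the turn, which indicates the stop. I'm out of views, so I'll check the pointer line numerically, and that the bath is unchanged since the last picture.

```bash
python3 - <<'E'
from h import *
def ptr(c):
    u=proj(c,[[.4512,-.112,.089]])[0].astype(int); R=22; x0,y0=u-R
    g=np.ascontiguousarray(c["pixels"][y0:y0+2*R,x0:x0+2*R]).max(2)
    dark=cv2.morphologyEx((g<60).astype(np.uint8),cv2.MORPH_CLOSE,np.ones((7,7),np.uint8))
    P=np.argwhere((g>95)&(cv2.erode(dark,np.ones((3,3)))>0))[:,::-1]+[x0,y0]
    W=plane(c,P,.089)[:,:2]; w,V=np.linalg.eigh(np.cov(W.T)); return len(P),W.mean(0).round(4),np.degrees(np.arctan2(V[1,1],V[0,1])).round(1),np.sqrt(12*w).round(4)
print(ptr(pickle.load(open("heat.pkl","rb")))); print(ptr(pickle.load(open("knob.pkl","rb"))))
r.move_to([.56,-.12,.42],down(0)); c=r.capture("wrist"); f=pickle.load(open("fin.pkl","rb")); print(ptr(f),ptr(c))
for n,k in(("fin",f),("now",c)):
    b=blobs(k,(290,140,390,260),"b",8); print(n,len(b),np.vstack([x[2] for x in b]).mean(0).round(2),sorted([tuple(x[0].round(0)) for x in b]))
E
```

```text
(58, array([ 0.4509, -0.1203]), np.float64(142.5), array([0.0148, 0.0637]))
(53, array([ 0.4487, -0.1011]), np.float64(95.2), array([0.0049, 0.0163]))
(25, array([ 0.4411, -0.1102]), np.float64(171.4), array([0.0042, 0.0143])) (39, array([ 0.4487, -0.1012]), np.float64(94.8), array([0.0052, 0.0156]))
fin 7 [347.58 199.33] [(np.float64(320.0), np.float64(230.0)), (np.float64(321.0), np.float64(176.0)), (np.float64(322.0), np.float64(154.0)), (np.float64(372.0), np.float64(231.0)), (np.float64(375.0), np.float64(184.0)), (np.float64(376.0), np.float64(170.0)), (np.float64(377.0), np.float64(155.0))]
now 8 [347.31 199.23] [(np.float64(320.0), np.float64(229.0)), (np.float64(321.0), np.float64(184.0)), (np.float64(322.0), np.float64(154.0)), (np.float64(322.0), np.float64(169.0)), (np.float64(372.0), np.float64(231.0)), (np.float64(375.0), np.float64(184.0)), (np.float64(376.0), np.float64(170.0)), (np.float64(377.0), np.float64(155.0))]
```

The pointer is at 95°, where full-on should read 95.7°, and the bath and holders are unchanged. Handing in.

```bash
python3 -c "
from h import *
print(r.close_job())"
```

```text
the job is handed in; nothing more can be done
None
```

The job is done and handed in: both finished holders stand in the cooling tray, all four new holders hang in the bath, the bath is on the heated place (within about 2 mm), and the heat knob is turned fully on.

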